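# Lay out the rework kit in its nests

### The arm

A 7-joint arm with a two-finger parallel gripper is mounted at the origin on a cart in front of the work surface, level with it; the furniture and walls round the work are solid. World frame = base frame: x ahead of the robot, y to its left, z up, the work surface at z = 0. Lengths are in m, angles in rad, forces in N, time in s.
With the tool pointing down it reaches from about 0.425 to 0.925 m from the base axis. Payload 6.8 kg.
Tool frame: the origin (TCP) lies at the very end of the fingers, on their centre line; the grasp point (between the pads) lies r.grip_depth behind it (r.grip_depth is the distance from the TCP to the grasp point, in m); z points along the fingers, x is the direction in which the jaws open and shut, and the axes are right-handed (so a half turn about z gives the same grasp; the last joint's range is limited). The gripper opens to 85 mm and grips with 20 to 120 N. Pads are 22 mm wide; open, the fingers measure 114 mm over their backs; the gripper's body (76 mm by 85 mm) begins 54 mm behind the grasp point. The pads swing forward as they close: fully open they stand 13 mm farther back than shut.
Start: joints at [-1.341, 0.477, 0.022, 1.555, -0.011, 1.109, -0.083], TCP at [0.224, 0.637, 0.231] pointing down, gripper open.
Joint ranges: [-2.96, 2.96], [-0.34, 2.1], [-1.41, 1.46], [0.24, 2.44], [-1.37, 4.51], [0.17, 1.92], [-2.96, 2.96]. Speed limits (rad/s): [2.39, 2.39, 3.14, 3.14, 3.14, 3.14, 3.14].

### API

Orientations are given as a rotation vector (axis times angle).
In Python, from bench import readout, grab_frame, workorder, r gives the robot as it stands.
- The arm moves only by the shell command python3 -m handwheel 'ROWS' [FORCE]. ROWS is text: rows parted by semicolons, each of 7 numbers parted by spaces: the shift along the tool's x, y, z in mm, then the turn, a rotation vector about the tool's x, y, z in degrees, then the finger opening in mm, from 0 to 85.4. A call has 1 to 12 rows; each row is the pose to reach, as a shift and turn from the pose commanded when the call began, along the tool's axes at that moment; what a row does not reach only later rows make up. A row lasts 1/8 s, in which the tool goes at most 62.5 mm and 10.7 degrees, less where a joint would pass 70% of its speed; a pose out of reach is approached as far as the arm can. A call with a gripper value outside its range is refused whole. The fingers move at their own pace and stop on an object; FORCE is the grip in N (left out, the last holds). Time passes only in rows, so rows that repeat a pose let the fingers close. It gives the time, the measured TCP pose, the force and the opening at its end, in the units of the state.
- readout.get_obs(): the state, without advancing time (a new reading comes with each control period).
- grab_frame(name): name is "scene" or "side" or "wrist"; returns a dict with "pixels" (384x512x3 uint8, red, green, blue), "fx", "fy", "cx", "cy" (pixels), "D" ([k1, k2, p1, p2, k3] as OpenCV has them; the pictures are not rectified), "rvec" (rotation vector, rad) and "tvec" (3), from world to camera coordinates, as OpenCV has them. Camera axes: x right, y down, z forward; pixel columns grow to the right and rows downward; lengths in m; the calibration is good to about 2 mm. A picture is of the moment at which its call begins. There is no depth.
- workorder.hand_in(): hands the job in, once; it reports no verdict.
The state is a dict: "clock": time; "joints": joint angles; "qvel": joint speeds; "tau": joint torques, N m; "tcp_pos": TCP position; "orientation": TCP orientation; "contact_force": force on the tool from outside, world axes, zero at the start; "moment": the same for the moment, N m; "grip_width": finger opening in m.
Only numpy, scipy, OpenCV 4.12 (cv2) and the standard library are available. Lean on these libraries where they do the work, as an engineer would, in place of code of your own. Each camera call takes 0.05 s, during which the arm holds its last target.

### The job

Lay out the kit for a board rework: put the screwdriver, the loupe, the transformer and the pin header each into the black moulded nest whose recess has its shape and size, flat on the recess floor, the same way up as it starts and with its long side along the recess (either way round). Leave the pliers and the side cutter where they lie.

Things in the scene. Friction and masses are not known exactly. Their poses are not given: they have to be found in the camera images.
- driver_center (a point): Screwdriver with a red handle lying on the bench, 142 mm long, handle 19 mm thick. This point is half-way along its length, on its axis, 9 mm above what it lies on. Its x axis runs along the tool towards the blade; the handle spans x = -71 to +7 mm, the 4 mm steel shaft the rest. About 0.04 kg; grip the handle across, some 30 mm behind this point (x = -30 mm). It may be rolled about its own axis.
- loupe_center (a point): Black eye loupe, a short round cup 41 mm in diameter and 26 mm tall, standing on its narrower end. This point is its centre, half-way up (13 mm above its underside), z up.
- transformer_center (a point): Small mains transformer: dark iron core 30 mm (x) by 36 mm (y), 30 mm tall, with yellow winding ends and a thin foot plate that reach to 56 mm along y. This point is its centre, 15 mm above its underside, z up. Grip the core across x (30 mm). About 0.16 kg.
- connector_center (a point): Cream-coloured pin header (five short pins on its top), block 11 mm (x) by 22 mm (y) by 12 mm tall, 15 mm with the pins. This point is the centre of the block, 6 mm above its underside, z up. Grip it across x (11 mm).
- nest_driver: Black plastic nest plate 184 mm (x) by 60 mm (y) with a long groove, 158 mm along x by 36 mm, grey floor: the place of the screwdriver. Origin at the centre of its underside (bench level), directly below the centre of the recess; z up. Recess floor 2 mm above the bench, top of the rim 6 mm above the bench (recess 4 mm deep). Fixed to the bench.
- nest_loupe: Black plastic nest plate 84 by 84 mm with a round recess of 58 mm diameter, grey floor: the place of the loupe. Origin at the centre of its underside (bench level), directly below the centre of the recess; z up. Recess floor 2 mm above the bench, top of the rim 6 mm above the bench (recess 4 mm deep). Fixed to the bench.
- nest_transformer: Black plastic nest plate 70 mm (x) by 96 mm (y) with a rectangular recess 46 mm (x) by 72 mm (y), grey floor: the place of the transformer (its long side along y, either way round). Origin at the centre of its underside (bench level), directly below the centre of the recess; z up. Recess floor 2 mm above the bench, top of the rim 6 mm above the bench (recess 4 mm deep). Fixed to the bench.
- nest_connector: Black plastic nest plate 52 mm (x) by 62 mm (y), the smallest, with a rectangular recess 27 mm (x) by 38 mm (y), grey floor: the place of the pin header (its long side along y, either way round). Origin at the centre of its underside (bench level), directly below the centre of the recess; z up. Recess floor 2 mm above the bench, top of the rim 6 mm above the bench (recess 4 mm deep). Fixed to the bench.
- pliers_center (a point): Snipe-nose pliers with blue grips, 152 mm long, 54 mm wide, 12 mm thick, a bystander to be left alone. This point is its centre, 6 mm above the bench.
- side_cutter_center (a point): Side cutter with red grips, 136 mm long, 54 mm wide, 12 mm thick, a bystander to be left alone. This point is its centre, 6 mm above the bench.

How it is judged:
At the end, for the whole second after the job is handed in: Each thing lies on the floor of its own nest's recess (at most 1.5 mm high), centre within 15 mm (screwdriver), 12 mm (loupe), 14 mm (transformer, header) of its centre, upright or level within 0.1 rad; along the recess within 0.2 rad (screwdriver), 0.7 rad (transformer, header) (horizontal distance between driver_center and nest_driver below 0.015 m and z of driver_center in the frame of nest_driver between 0.008 and 0.0125 m and angle between driver_center's own x axis and vertical above 1.47 rad and angle between the x axis of driver_center and the x axis of nest_driver, either way round below 0.2 rad and horizontal distance between loupe_center and nest_loupe below 0.012 m and z of loupe_center in the frame of nest_loupe between 0.012 and 0.0165 m and angle between each of loupe_center, transformer_center, connector_center's own z axis and vertical below 0.1 rad and horizontal distance between transformer_center and nest_transformer below 0.014 m and z of transformer_center in the frame of nest_transformer between 0.014 and 0.0185 m and angle between the y axis of transformer_center and the y axis of nest_transformer, either way round below 0.7 rad and horizontal distance between connector_center and nest_connector below 0.014 m and z of connector_center in the frame of nest_connector between 0.005 and 0.0095 m and angle between the y axis of connector_center and the y axis of nest_connector, either way round below 0.7 rad); the robot touches nothing.
It fails at once if the pliers is moved by more than 25 mm (distance of pliers_center from where it was at the start of the episode above 0.025 m).
It fails at once if the side cutter is moved by more than 25 mm (distance of side_cutter_center from where it was at the start of the episode above 0.025 m).
It also fails if it takes over 102 s, if anything falls off the work surface, if the arm or the gripper's body presses on something with over 40 N, if the wrist force passes 120 N, or if a joint passes its speed limit or range.

## Working session

There is one attempt and no reset: what is moved stays moved. The work goes in short steps, Python scripts to look and compute and a shell command to move; the robot and the scene stay as the last step left them, time stands still between calls to the robot, and variables do not carry over. Pictures are saved under pics/ and viewed, and the job is handed in when it is done.

```bash
ls; mkdir -p pics
python3 - <<'E'
from bench import readout, grab_frame, workorder, r
import cv2
o=readout.get_obs();print(o); print(r.grip_depth)
for n in ["scene","side","wrist"]:
    f=grab_frame(n)
    cv2.imwrite(f"pics/{n}0.png",f["pixels"][:,:,::-1])
    print(n,{k:f[k] for k in f if k!="pixels"})
E
```

```text
pics
{'clock': 0.0, 'joints': array([-1.34107917,  0.4777924 ,  0.022351  ,  1.55643346, -0.01150263,
        1.10926452, -0.08309296]), 'qvel': array([-9.95039964e-04, -2.73113437e-04, -3.11216034e-04,  3.69796982e-05,
       -1.63564651e-03,  2.94154250e-04, -1.61563658e-05]), 'tau': array([ 1.60735271e-04, -5.96444285e+01,  1.60823710e+00, -2.81199110e+01,
        1.24725714e-02,  9.12841293e-03,  1.42596471e-05]), 'tcp_pos': array([0.22354315, 0.63630408, 0.23033867]), 'orientation': array([ 2.56232872e+00,  1.81575820e+00, -2.13907755e-03]), 'contact_force': array([-0.1856889 , -0.65501532,  0.42127839]), 'moment': array([0.04156815, 0.05215685, 0.04682333]), 'grip_width': 0.08537495743887984}
0.0187
scene {'fx': 350.59799630966654, 'fy': 350.59799630966654, 'cx': 253.2929184253753, 'cy': 189.6329529807983, 'D': array([-0.01491148,  0.        ,  0.        ,  0.        ,  0.        ]), 'rvec': array([ 0.92904638, -2.42988355,  1.09579141]), 'tvec': array([0.33656843, 0.33601452, 0.55752191])}
side {'fx': 496.7591612665501, 'fy': 496.7591612665501, 'cx': 248.7559034448322, 'cy': 189.12567345582184, 'D': array([-0.18464428,  0.        ,  0.        ,  0.        ,  0.        ]), 'rvec': array([ 2.11013126, -0.14908101,  0.11798962]), 'tvec': array([-0.58457611,  0.01766081,  1.26062081])}
wrist {'fx': 313.09857200901865, 'fy': 313.09857200901865, 'cx': 252.7716729439004, 'cy': 189.4525921955525, 'D': array([0.02815057, 0.        , 0.        , 0.        , 0.        ]), 'rvec': array([-2.35184378, -1.66677639, -0.25045363]), 'tvec': array([-0.67385172, -0.03855714,  0.38035283])}
```

View pics/scene0.png

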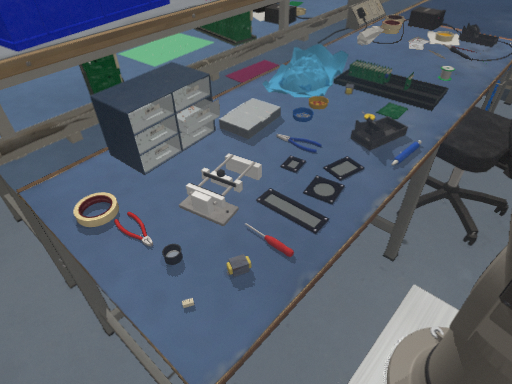

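View pics/side0.png

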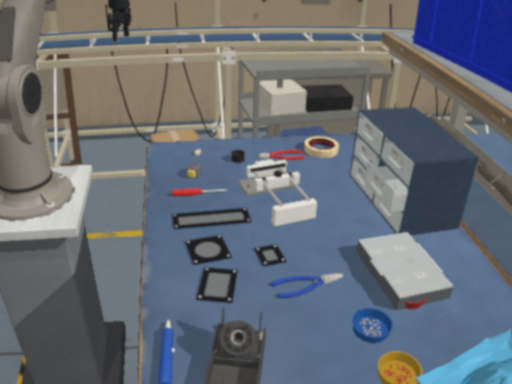

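View pics/wrist0.png

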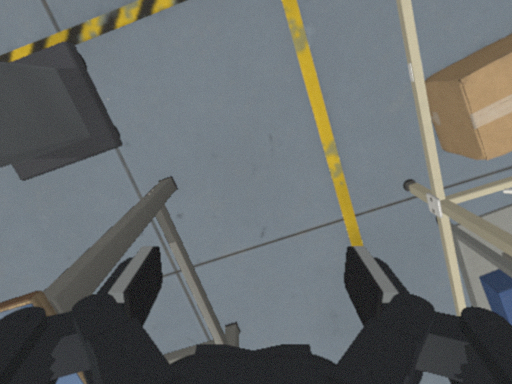

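```bash
cat > h.py <<'E'
import numpy as np, cv2
from bench import readout, grab_frame, r
from scipy.spatial.transform import Rotation as R
def K(f): return np.array([[f['fx'],0,f['cx']],[0,f['fy'],f['cy']],[0,0,1]])
def back(f,uv,z):
    p=cv2.undistortPoints(np.array(uv,float).reshape(-1,1,2),K(f),f['D']).reshape(-1,2)
    Rm=cv2.Rodrigues(f['rvec'])[0]; C=-Rm.T@f['tvec']
    d=np.c_[p,np.ones(len(p))]@Rm
    return C+d*((z-C[2])/d[:,2])[:,None]
def proj(f,P): return cv2.projectPoints(np.array(P,float).reshape(-1,1,3),f['rvec'],f['tvec'],K(f),f['D'])[0].reshape(-1,2)
def crop(f,name,u0,v0,w,h,s):
    c=f['pixels'][v0:v0+h,u0:u0+w,::-1]
    c=cv2.resize(c,None,fx=s,fy=s,interpolation=cv2.INTER_CUBIC)
    for u in range((u0+9)//10*10,u0+w,10):
        cv2.line(c,((u-u0)*s,0),((u-u0)*s,8 if u%50 else 20),(255,255,255),1)
        if u%50==0: cv2.putText(c,str(u),((u-u0)*s,30),0,.4,(255,255,255),1)
    for v in range((v0+9)//10*10,v0+h,10):
        cv2.line(c,(0,(v-v0)*s),(8 if v%50 else 20,(v-v0)*s),(255,255,255),1)
        if v%50==0: cv2.putText(c,str(v),(22,(v-v0)*s+4),0,.4,(255,255,255),1)
    cv2.imwrite('pics/'+name,c)
E
python3 - <<'E'
from h import *
f=grab_frame("scene"); crop(f,"s1.png",100,200,200,115,4); crop(f,"s2.png",240,125,140,110,5)
f=grab_frame("side"); crop(f,"d1.png",150,130,160,100,5);crop(f,"d2.png",160,195,190,115,4)
E
```

```text
(no output)
```

View pics/s1.png

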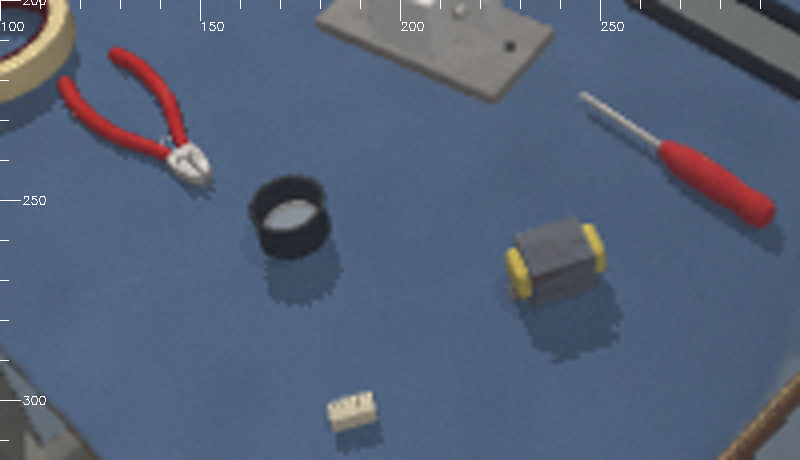

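View pics/s2.png

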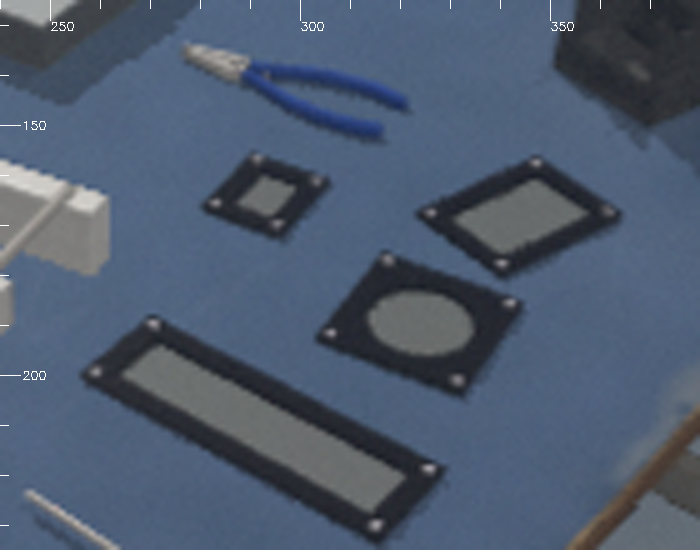

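View pics/d1.png

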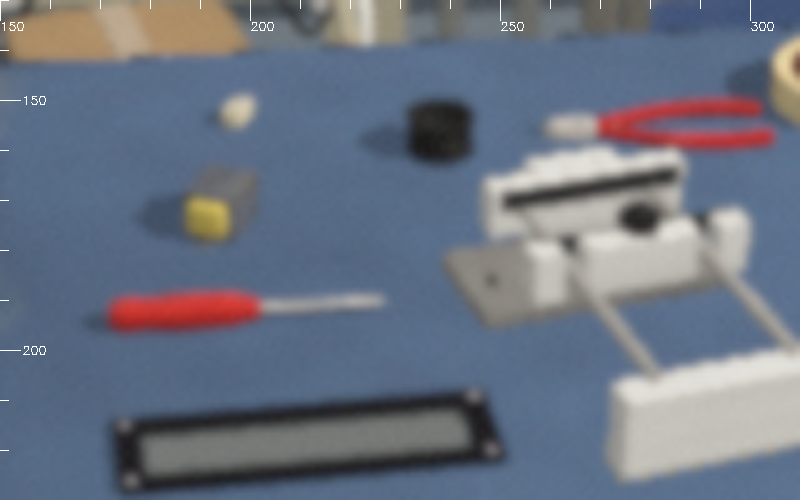

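View pics/d2.png

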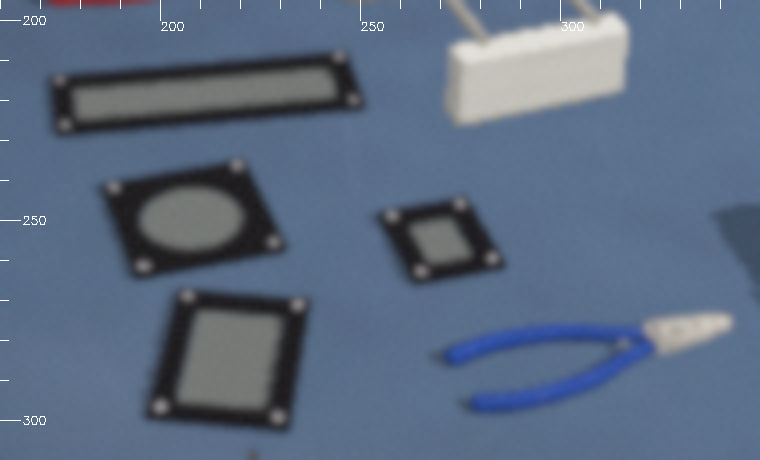

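```bash
cat > fit.py <<'E'
from h import *
from scipy.optimize import least_squares
import pickle
F={n:grab_frame(n) for n in("scene","side")}
def un(p,off,s): p=np.array(p,float); return np.array(off)+(p+.5)/s-.5
s2=lambda p:un(p,(240,125),5); s1=lambda p:un(p,(100,200),4)
d1=lambda p:un(p,(150,130),5); d2=lambda p:un(p,(160,195),4)
N={'nest_driver':(184,60,s2([(150,315),(445,465),(382,543),(83,375)]),d2([(48,75),(348,50),(365,103),(57,133)])),
'nest_loupe':(84,84,s2([(385,250),(523,305),(463,398),(317,338)]),d2([(100,187),(245,160),(287,248),(137,278)])),
'nest_transformer':(70,96,s2([(536,155),(622,213),(503,278),(417,213)]),d2([(180,290),(308,302),(288,432),(145,415)])),
'nest_connector':(52,62,s2([(257,150),(330,180),(282,240),(203,205)]),d2([(377,214),(465,197),(506,266),(413,283)]))}
for n,(a,b,ps,pd) in N.items():
    for nm,pp in(("scene",ps),("side",pd)):
        X=back(F[nm],pp,.006); print(n,nm,(X.mean(0)[:2]*1e3).round(1),[round(1e3*np.linalg.norm(X[i]-X[i-1]),1) for i in range(4)], [round(float(np.degrees(np.arctan2(*(X[i]-X[i-1])[1::-1]))),1) for i in range(4)])
        print((X[:,:2]*1e3).round(0).tolist())
print('driver');
for nm,pp in(("scene",s1([(768,212),(663,148),(582,95)])),("side",d1([(110,315),(260,306),(383,299)]))):
    X=back(F[nm],pp,.0095);print(nm,(X[:,:2]*1e3).round(1).tolist(), np.degrees(np.arctan2(*(X[2]-X[0])[1::-1])),np.linalg.norm(X[2]-X[0]))
def pr(l,nm,pp,z):
    X=back(F[nm],pp,z);print(l,nm,(X[:,:2]*1e3).round(1).tolist())
pr('loupe top','scene',s1([(288,203)]),.026)
pr('loupe mid','side',d1([(440,131)]),.013)
pr('tr yellow mid','scene',s1([(519,273),(595,248)]),.015)
pr('tr yellow','side',d1([(208,218),]),.015)
pr('conn mid','scene',s1([(352,411),(330,416),(375,405)]),.007)
pr('conn mid','side',d1([(238,111)]),.007)
E
python3 fit.py
```

```text
nest_driver scene [ 472.9 -161.4] [np.float64(59.8), np.float64(182.8), np.float64(62.9), np.float64(184.0)] [-85.4, -177.2, 95.6, 1.8]
[[567.0, -188.0], [384.0, -196.0], [378.0, -134.0], [562.0, -128.0]]
nest_driver side [ 475.1 -160.8] [np.float64(61.3), np.float64(185.2), np.float64(58.2), np.float64(183.0)] [93.5, 2.0, -88.6, -177.1]
[[381.0, -134.0], [566.0, -128.0], [568.0, -186.0], [385.0, -195.0]]
nest_loupe scene [ 453.7 -279.6] [np.float64(87.3), np.float64(84.2), np.float64(85.2), np.float64(84.5)] [-79.6, -173.7, 100.7, 7.7]
[[503.0, -317.0], [420.0, -327.0], [404.0, -243.0], [488.0, -232.0]]
nest_loupe side [ 456.4 -283. ] [np.float64(83.1), np.float64(84.8), np.float64(83.1), np.float64(83.0)] [100.8, 10.8, -80.4, -169.2]
[[407.0, -250.0], [491.0, -234.0], [505.0, -316.0], [423.0, -332.0]]
nest_transformer scene [ 464.2 -396.2] [np.float64(97.2), np.float64(69.6), np.float64(97.7), np.float64(71.4)] [-102.9, 165.3, 78.1, -15.0]
[[487.0, -453.0], [420.0, -435.0], [440.0, -339.0], [509.0, -358.0]]
nest_transformer side [ 465.5 -399.3] [np.float64(94.8), np.float64(67.4), 
[... 283 characters left out ...]
47.0], [566.0, -351.0], [553.0, -287.0], [607.0, -283.0]]
nest_connector side [ 587.8 -319. ] [np.float64(61.4), np.float64(52.1), np.float64(63.0), np.float64(52.3)] [98.6, 10.0, -81.1, -171.8]
[[557.0, -293.0], [609.0, -284.0], [618.0, -346.0], [567.0, -353.0]]
driver
scene [[384.2, -47.9], [458.5, -44.9], [523.0, -44.6]] 1.3688312388491857 0.13884641591999225
side [[383.5, -43.0], [461.1, -42.9], [525.3, -43.3]] -0.10235032102372596 0.1417676355926493
loupe top scene [[577.1, 131.9]]
loupe mid side [[579.7, 136.0]]
tr yellow mid scene [[455.3, 75.3], [436.3, 36.6]]
tr yellow side [[439.1, 43.6]]
conn mid scene [[462.8, 184.8], [468.7, 193.8], [456.8, 175.0]]
conn mid side [[464.6, 186.8]]
```

```bash
cat >> h.py <<'E'
def plan(x,y,z,jaw,show=True):
    """x,y,z mm of TCP, jaw deg world"""
    o=readout.get_obs(); Rc=R.from_rotvec(o['orientation']); t=o['tcp_pos']*1e3
    a=np.radians(jaw); X=np.array([np.cos(a),np.sin(a),0]); Z=np.array([0,0,-1.]); Rt=R.from_matrix(np.c_[X,np.cross(Z,X),Z])
    d=Rc.inv().apply(np.array([x,y,z])-t); w=np.degrees((Rc.inv()*Rt).as_rotvec())
    c=Rc.as_matrix()[:,0]
    print('shift',d.round(1),'rot',w.round(1),'| now',t.round(1),'jaw',np.degrees(np.arctan2(c[1],c[0])).round(1),'joints',o['joints'].round(2),'t',round(o['clock'],2),'w',round(o['grip_width']*1e3,1),'F',o['contact_force'].round(1))
E
python3 - <<'E'
from h import *
plan(464,186,200,-32.3)
f=grab_frame("scene")
print(back(f,[(152,245),(147,236),(321,146),(316,151),(277,136)],.006).round(3)) # cutter jaw, pliers
print(back(f,[(182,205),(222,225),(238,208)],.0).round(3))
E
```

```text
shift [-345.6  376.1   31.2] rot [  0.    0.  102.9] | now [223.7 636.7 231.1] jaw 70.6 joints [-1.34  0.48  0.02  1.56 -0.01  1.11 -0.08] t 0.35 w 85.1 F [ 0.7 -0.6  0.1]
[[ 0.64   0.145  0.006]
 [ 0.672  0.136  0.006]
 [ 0.575 -0.445  0.006]
 [ 0.571 -0.412  0.006]
 [ 0.716 -0.4    0.006]]
[[ 0.699  0.01   0.   ]
 [ 0.568 -0.01   0.   ]
 [ 0.581 -0.078  0.   ]]
```

```bash
python3 -m handwheel '-345.6 376 31 0 0 102.9 60;-345.6 376 31 0 0 102.9 60;-345.6 376 31 0 0 102.9 60;-345.6 376 31 0 0 102.9 60;-345.6 376 31 0 0 102.9 60;-345.6 376 31 0 0 102.9 60;-345.6 376 31 0 0 102.9 60;-345.6 376 31 0 0 102.9 60;-345.6 376 31 0 0 102.9 60;-345.6 376 31 0 0 102.9 60;-345.6 376 31 0 0 102.9 60;-345.6 376 31 0 0 102.9 60' 40
python3 - <<'E'
from h import *
plan(464,186,200,-32.3)
f=grab_frame("wrist");cv2.imwrite('pics/w1.png',f['pixels'][:,:,::-1])
print(proj(f,[(.464,.186,.007)]))
E
```

```text
clock: 1.9
tcp_pos: [0.4638, 0.1866, 0.2004]
orientation: [-3.019, 0.868, 0.0]
contact_force: [-0.4, -0.1, -0.7]
grip_width: 0.0599
shift [0.5 0.4 0.4] rot [-0.   0.   0.2] | now [463.8 186.6 200.4] jaw -32.1 joints [-0.96  0.24  0.54  2.03 -0.16  0.91 -0.9 ] t 1.9 w 59.9 F [-0.4 -0.1 -0.7]
[[253.4102331  164.64450113]]
```

View pics/w1.png

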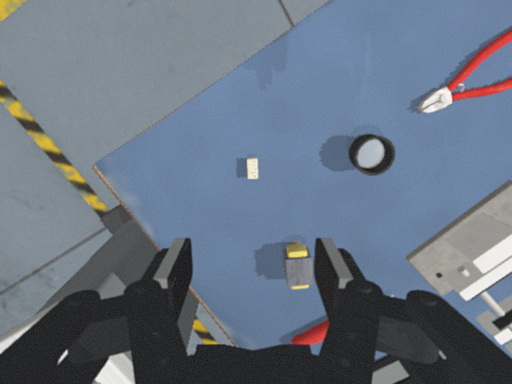

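Run:
```python
from h import *
f=grab_frame("wrist");crop(f,'w1c.png',235,120,170,180,4)
```

```text
(no output)
```

View pics/w1c.png

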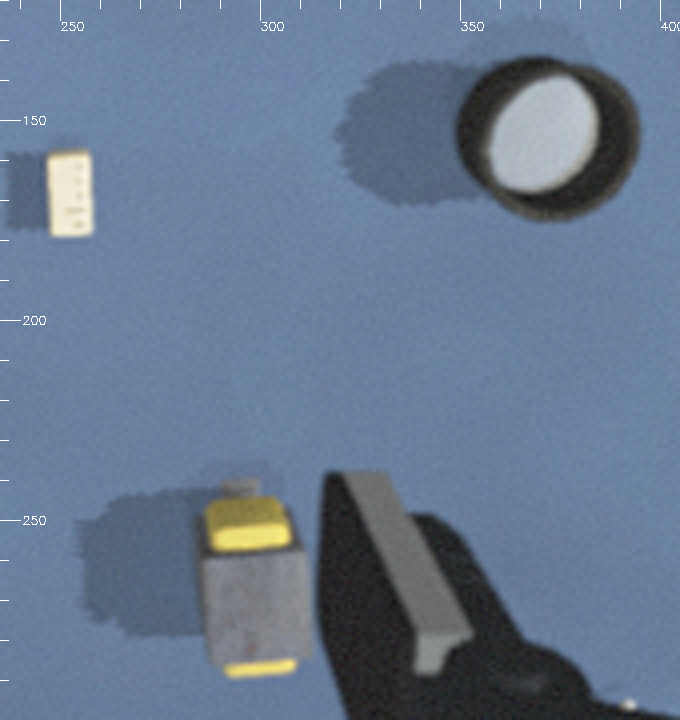

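Run:
```python
from h import *
f=grab_frame("wrist")
u=lambda p: np.array((235,120))+(np.array(p,float)+.5)/4-.5
X=back(f,u([(48,152),(90,150),(93,235),(51,238)]),.012)*1e3
print(X.mean(0),np.diff(X,axis=0).round(1), np.degrees(np.arctan2(*(X[0]-X[3])[1::-1])))
X=back(f,u([(548,139),(457,139),(640,139)]),.026)*1e3;print(X)
X=back(f,u([(203,558),(300,550),(310,658),(215,668)]),.030)*1e3
print(X.mean(0),np.diff(X,axis=0).round(1), np.degrees(np.arctan2(*(X[0]-X[3])[1::-1])))
plan(463,183,6,-30)
```

```text
[461.44821935 184.28724842  12.        ] [[  9.8  -5.5   0. ]
 [-11.8 -20.5   0. ]
 [-10.2   5.4   0. ]] 59.47015351261496
[[573.91934023 134.52608978  26.        ]
 [554.42940454 146.83483197  26.        ]
 [593.52983298 122.12888858  26.        ]]
[444.14153954  57.15949872  30.        ] [[ 24.3 -12.2   0. ]
 [-14.6 -32.    0. ]
 [-24.9  11.6   0. ]] 65.07340647420224
shift [  1.2   3.4 194.3] rot [-0.   0.  -2.2] | now [463.8 186.5 200.3] jaw -32.2 joints [-0.96  0.24  0.54  2.03 -0.16  0.91 -0.91] t 2.05 w 59.9 F [-0.1 -0.6  0. ]
```

```bash
python3 -m handwheel '-0.3 2 60 0 0 -1.7 40;-0.3 2 120 0 0 -1.7 40;-0.3 2 160 0 0 -1.7 40;-0.3 2 180 0 0 -1.7 40;-0.3 2 190 0 0 -1.7 40;-0.3 2 194.8 0 0 -1.7 40;-0.3 2 194.8 0 0 -1.7 40'
python3 - <<'E'
from h import *
plan(462.5,185,5.5,-30.5)
f=grab_frame("wrist");cv2.imwrite('pics/w2.png',f['pixels'][:,:,::-1])
E
```

```text
clock: 2.92
tcp_pos: [0.463, 0.1849, 0.006]
orientation: [-3.03, 0.827, -0.001]
contact_force: [-0.3, -0.4, 0.7]
grip_width: 0.0395
shift [-0.5  0.2  0.5] rot [-0.1 -0.  -0. ] | now [463.  184.9   6. ] jaw -30.5 joints [-0.79  0.57  0.35  2.15 -0.41  0.49 -0.65] t 2.92 w 39.5 F [-0.3 -0.4  0.7]
```

View pics/w2.png

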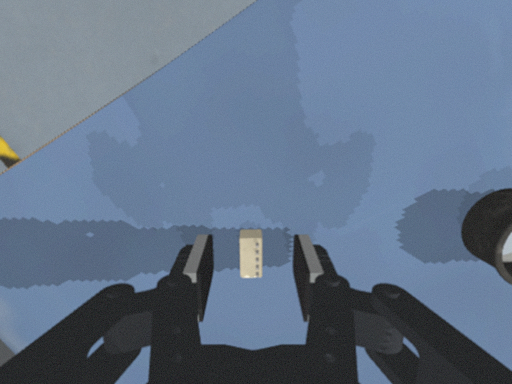

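```bash
python3 -m handwheel '0 0 0.5 0 0 0 0;0 0 0.5 0 0 0 0;0 0 0.5 0 0 0 0;0 0 0.5 0 0 0 0;0 0 0.5 0 0 0 0;0 0 -15 0 0 0 0;0 0 -60 0 0 0 0;0 0 -120 0 0 0 0;0 0 -120 0 0 0 0' 40
python3 - <<'E'
from h import *
plan(587,-318,100,9)
f=grab_frame("wrist");cv2.imwrite('pics/w3.png',f['pixels'][:,:,::-1])
E
```

```text
clock: 4.1
tcp_pos: [0.4654, 0.1858, 0.1302]
orientation: [-3.024, 0.827, -0.009]
contact_force: [-0.2, 0.1, -0.3]
grip_width: 0.0094
shift [360.9 372.1  28.5] rot [ -0.4  -0.4 -39.6] | now [465.4 185.8 130.2] jaw -30.6 joints [-0.93  0.35  0.52  2.09 -0.26  0.75 -0.78] t 4.1 w 9.4 F [-0.2  0.1 -0.3]
```

View pics/w3.png

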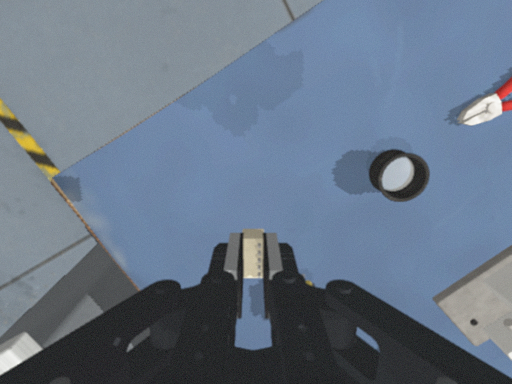

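```bash
python3 -m handwheel '361 372 28 0 0 -39.6 0;361 372 28 0 0 -39.6 0;361 372 28 0 0 -39.6 0;361 372 28 0 0 -39.6 0;361 372 28 0 0 -39.6 0;361 372 28 0 0 -39.6 0;361 372 28 0 0 -39.6 0;361 372 28 0 0 -39.6 0;361 372 28 0 0 -39.6 0;361 372 28 0 0 -39.6 0;361 372 28 0 0 -39.6 0;361 372 28 0 0 -39.6 0'
python3 - <<'E'
from h import *
plan(587,-318,30,9)
f=grab_frame("wrist");cv2.imwrite('pics/w4.png',f['pixels'][:,:,::-1])
print(proj(f,[(.587,-.318,.002)]))
E
```

```text
clock: 5.65
tcp_pos: [0.5844, -0.317, 0.097]
orientation: [-3.13, -0.251, 0.001]
contact_force: [-0.2, -0.9, -1.2]
grip_width: 0.0093
shift [ 2.5  1.5 67. ] rot [-0.1  0.   0.2] | now [ 584.4 -317.    97. ] jaw 9.2 joints [ 0.14  0.63  0.37  1.71 -0.29  0.86  0.8 ] t 5.65 w 9.3 F [-0.2 -0.9 -1.2]
[[256.13281197 193.81602383]]
```

View pics/w4.png

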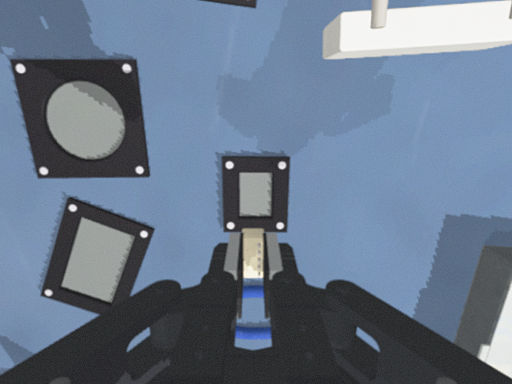

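Run:
```python
from h import *
f=grab_frame("wrist")
crop(f,'w4c.png',10,50,150,140,5); crop(f,'w4d.png',30,170,150,150,5)
X=back(f,[(255,194),(86,120),(20,69),(126.5,69),(43.5,171),(140,170)],.003)*1e3;print(X.round(1)); print(X[2:].mean(0))
X=back(f,[(73,208.5),(144,234),(48.5,293)],.006)*1e3;print(X.round(1),(X[1]+X[2])/2)
```

```text
[[ 586.3 -318.3    3. ]
 [ 454.5 -281.6    3. ]
 [ 410.1 -254.     3. ]
 [ 482.4 -241.6    3. ]
 [ 422.7 -325.8    3. ]
 [ 495.2 -313.2    3. ]]
[ 452.62029425 -283.64297585    3.        ]
[[ 446.1 -352.1    6. ]
 [ 502.3 -365.6    6. ]
 [ 425.5 -433.8    6. ]] [ 463.8862677  -399.70391018    6.        ]
```

View pics/w4d.png

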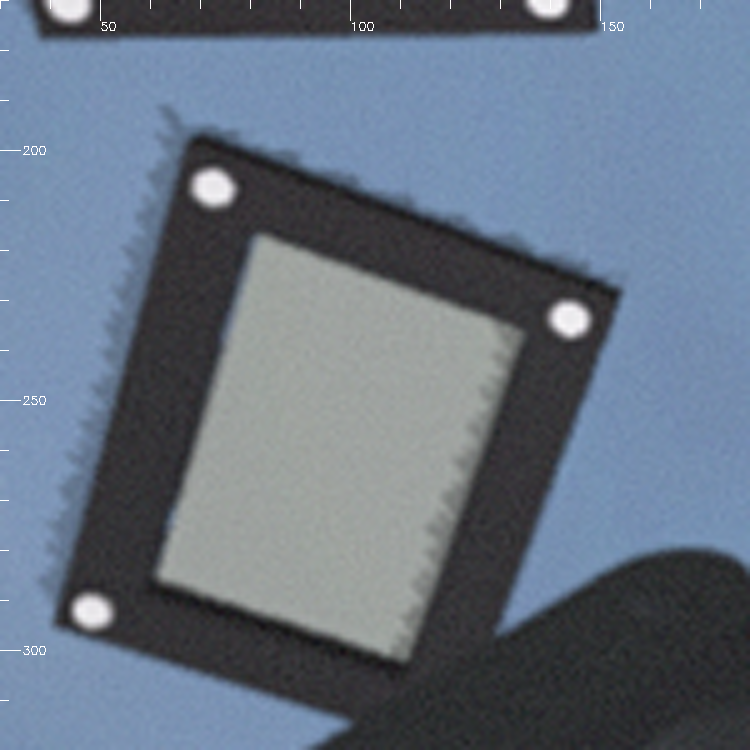

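```bash
python3 -m handwheel '1.9 1.3 40 0 0 0 0;1.9 1.3 70 0 0 0 0;1.9 1.3 82 0 0 0 0;1.9 1.3 87 0 0 0 0;1.9 1.3 89 0 0 0 0;1.9 1.3 89 0 0 0 0;1.9 1.3 89 0 0 0 0'
python3 - <<'E'
from h import *
plan(586.5,-318,8,9)
f=grab_frame("wrist");cv2.imwrite('pics/w5.png',f['pixels'][:,:,::-1])
f=grab_frame("side");crop(f,'w5s.png',215,200,110,90,6)
E
```

```text
clock: 6.62
tcp_pos: [0.5869, -0.3204, 0.0093]
orientation: [3.131, 0.248, 0.002]
contact_force: [0.0, 0.1, -0.2]
grip_width: 0.0097
shift [-0.  -2.5  1.3] rot [ 0.  -0.1  0. ] | now [ 586.9 -320.4    9.3] jaw 9.0 joints [ 0.18  0.75  0.32  1.73 -0.33  0.72  0.84] t 6.62 w 9.7 F [ 0.   0.1 -0.2]
```

View pics/w5.png

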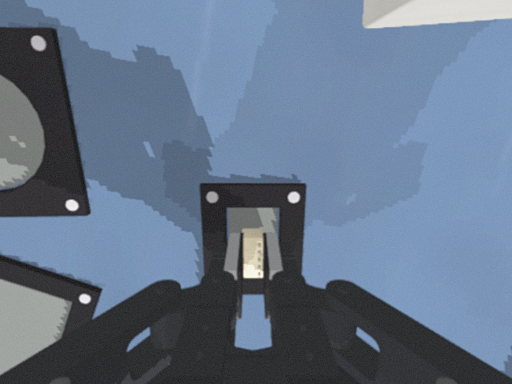

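View pics/w5s.png

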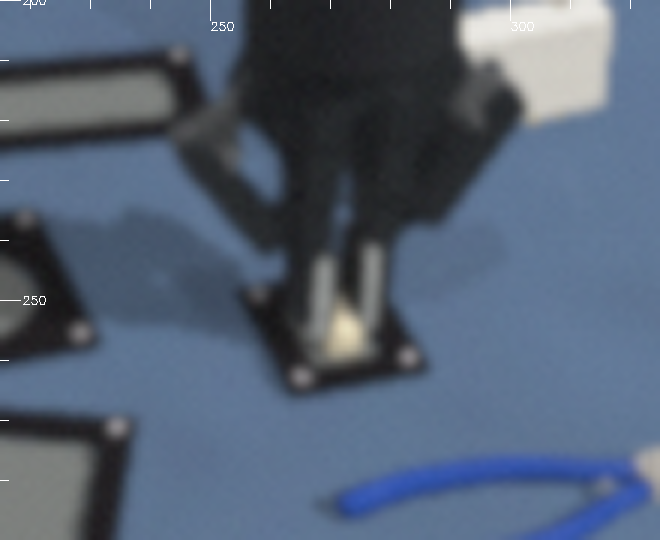

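```bash
python3 -m handwheel '0 -2.5 1 0 0 0 0;0 -2.5 1.6 0 0 0 0;0 -2.5 1.6 0 0 0 0;0 -2.5 1.6 0 0 0 0'
python3 -m handwheel '0 0 0 0 0 0 22;0 0 0 0 0 0 22;0 0 0 0 0 0 22;0 0 0 0 0 0 22'
python3 -m handwheel '0 0 -10 0 0 0 22;0 0 -40 0 0 0 40;0 0 -100 0 0 0 50;0 0 -150 0 0 0 50;0 0 -150 0 0 0 60'
python3 - <<'E'
from h import *
plan(445,57,150,-25.5)
f=grab_frame("wrist");cv2.imwrite('pics/w6.png',f['pixels'][:,:,::-1])
E
```

```text
clock: 7.22
tcp_pos: [0.5862, -0.3178, 0.0077]
orientation: [3.132, 0.248, 0.001]
contact_force: [-1.9, 1.0, 7.0]
grip_width: 0.0097
clock: 7.72
tcp_pos: [0.586, -0.3177, 0.0067]
orientation: [-3.132, -0.248, 0.0]
contact_force: [-0.4, 0.2, 0.8]
grip_width: 0.022
clock: 8.35
tcp_pos: [0.5886, -0.3197, 0.1627]
orientation: [3.127, 0.246, 0.013]
contact_force: [0.1, -0.6, -0.6]
grip_width: 0.0599
shift [ -82.9 -394.6   10. ] rot [ 0.1 -0.5 34.5] | now [ 588.6 -319.7  162.7] jaw 9.0 joints [ 0.12  0.56  0.41  1.66 -0.26  0.97  0.77] t 8.35 w 59.9 F [ 0.1 -0.6 -0.6]
```

View pics/w6.png

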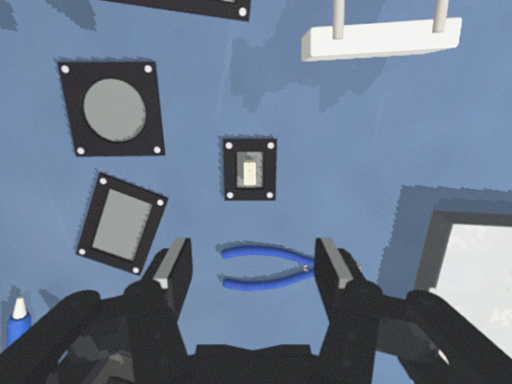

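```bash
python3 -m handwheel '-83 -394 8 0 0 34.5 60;-83 -394 8 0 0 34.5 60;-83 -394 8 0 0 34.5 60;-83 -394 8 0 0 34.5 60;-83 -394 8 0 0 34.5 60;-83 -394 8 0 0 34.5 60;-83 -394 8 0 0 34.5 60;-83 -394 8 0 0 34.5 60;-83 -394 8 0 0 34.5 60;-83 -394 8 0 0 34.5 60;-83 -394 8 0 0 34.5 60'
python3 - <<'E'
from h import *
plan(445,57,10,-25.5)
f=grab_frame("wrist");crop(f,'w7.png',150,80,190,140,4)
E
```

```text
clock: 9.78
tcp_pos: [0.4423, 0.0573, 0.1488]
orientation: [3.063, -0.695, -0.0]
contact_force: [0.0, 0.3, 0.1]
grip_width: 0.0598
shift [  2.5  -1.  138.8] rot [ 0.  -0.  -0.1] | now [442.3  57.3 148.8] jaw -25.6 joints [-0.74  0.23  0.54  2.19 -0.17  0.76 -0.53] t 9.78 w 59.8 F [0.  0.3 0.1]
```

View pics/w7.png

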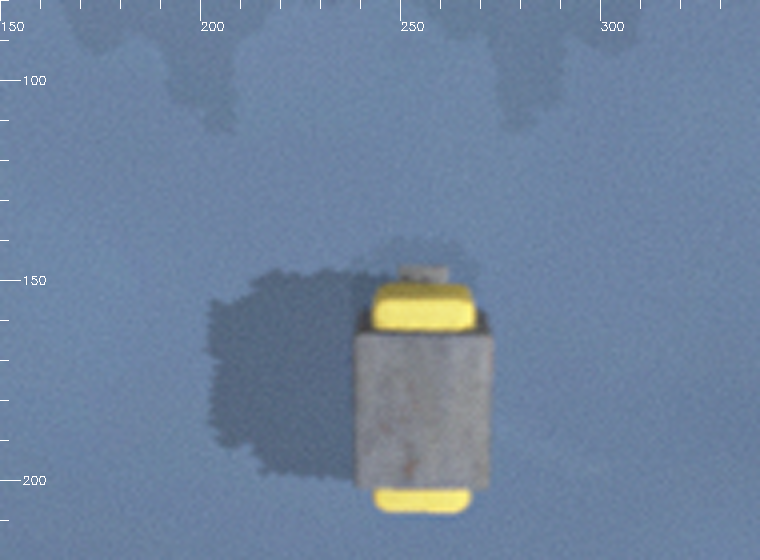

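Run:
```python
from h import *
f=grab_frame("wrist")
u=lambda p: np.array((150,80))+(np.array(p,float)+.5)/4-.5
X=back(f,u([(357,334),(490,334),(490,487),(357,487)]),.030)*1e3
m=X.mean(0);print(m,np.linalg.norm(np.diff(X,axis=0),axis=1))
plan(m[0],m[1],10,-25.5)
```

```text
[444.60707336  57.19417723  30.        ] [28.30025605 34.54765477 29.40518479]
shift [  2.3  -0.6 138.9] rot [ 0. -0. -0.] | now [442.3  57.7 148.9] jaw -25.5 joints [-0.74  0.23  0.54  2.19 -0.17  0.76 -0.53] t 9.88 w 60.1 F [ 0.2  0.9 -0. ]
```

```bash
python3 -m handwheel '2.3 -0.6 60 0 0 0 60;2.3 -0.6 110 0 0 0 60;2.3 -0.6 130 0 0 0 60;2.3 -0.6 139 0 0 0 60;2.3 -0.6 139 0 0 0 60;2.3 -0.6 139 0 0 0 0;2.3 -0.6 139 0 0 0 0;2.3 -0.6 139 0 0 0 0;2.3 -0.6 139 0 0 0 0;2.3 -0.6 139 0 0 0 0' 60
python3 -m handwheel '0 0 -15 0 0 0 0;0 0 -60 0 0 0 0;0 0 -110 0 0 0 0;0 0 -110 0 0 0 0;0 0 -110 0 0 0 0'
python3 - <<'E'
from h import *
plan(464.5,-399,110,-13.5)
f=grab_frame("wrist");cv2.imwrite('pics/w8.png',f['pixels'][:,:,::-1])
E
```

```text
clock: 11.12
tcp_pos: [0.4453, 0.0582, 0.0111]
orientation: [-3.063, 0.692, -0.003]
contact_force: [-1.3, 0.7, 7.4]
grip_width: 0.0288
clock: 11.75
tcp_pos: [0.444, 0.0582, 0.1201]
orientation: [-3.064, 0.691, 0.0]
contact_force: [0.3, 0.4, -2.2]
grip_width: 0.0288
shift [214.8 404.1   9.8] rot [ -0.    0.  -11.9] | now [444.   58.2 120.1] jaw -25.4 joints [-0.74  0.29  0.55  2.21 -0.24  0.69 -0.46] t 11.75 w 28.8 F [ 0.3  0.4 -2.2]
```

View pics/w8.png

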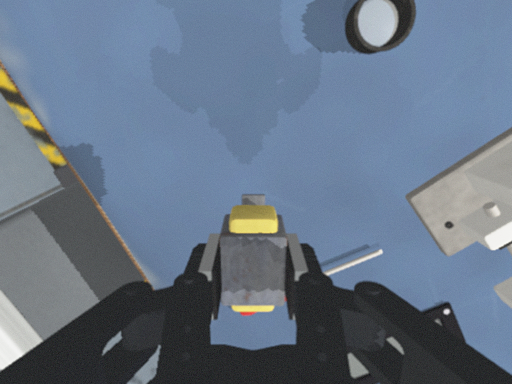

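```bash
python3 -m handwheel '214.8 404 0 0 0 -11.9 0;214.8 404 0 0 0 -11.9 0;214.8 404 0 0 0 -11.9 0;214.8 404 0 0 0 -11.9 0;214.8 404 0 0 0 -11.9 0;214.8 404 0 0 0 -11.9 0;214.8 404 0 0 0 -11.9 0;214.8 404 0 0 0 -11.9 0;214.8 404 0 0 0 -11.9 0;214.8 404 0 0 0 -11.9 0;214.8 404 0 0 0 -11.9 0'
python3 - <<'E'
from h import *
plan(464.5,-399,13,-13.5)
f=grab_frame("wrist");cv2.imwrite('pics/w9.png',f['pixels'][:,:,::-1])
print(proj(f,[(.4645,-.399,.002)]))
E
```

```text
clock: 13.18
tcp_pos: [0.4649, -0.3974, 0.1191]
orientation: [-3.118, 0.368, 0.002]
contact_force: [-0.2, 0.2, -1.7]
grip_width: 0.0286
shift [1.000e-01 1.800e+00 1.061e+02] rot [-0.1  0.1  0.1] | now [ 464.9 -397.4  119.1] jaw -13.4 joints [ 0.22  0.55  0.53  1.84 -0.36  0.85  0.69] t 13.18 w 28.6 F [-0.2  0.2 -1.7]
[[253.14327476 186.08114142]]
```

View pics/w9.png

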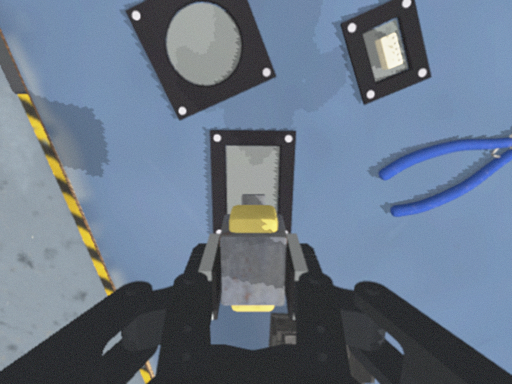

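```bash
python3 -m handwheel '0 1.8 50 0 0 0 0;0 1.8 85 0 0 0 0;0 1.8 98 0 0 0 0;0 1.8 103 0 0 0 0;0 1.8 104 0 0 0 0;0 1.8 104 0 0 0 0'
python3 - <<'E'
from h import *
plan(464.5,-399,13,-13.5)
f=grab_frame("wrist");cv2.imwrite('pics/w10.png',f['pixels'][:,:,::-1])
E
```

```text
clock: 13.98
tcp_pos: [0.465, -0.4015, 0.017]
orientation: [3.119, -0.371, 0.003]
contact_force: [-0.5, -0.3, -1.1]
grip_width: 0.0288
shift [-1.1 -2.3  4. ] rot [ 0.  -0.1 -0.1] | now [ 465.  -401.5   17. ] jaw -13.6 joints [ 0.29  0.69  0.44  1.87 -0.45  0.67  0.77] t 13.97 w 28.8 F [-0.5 -0.3 -1.1]
```

View pics/w10.png

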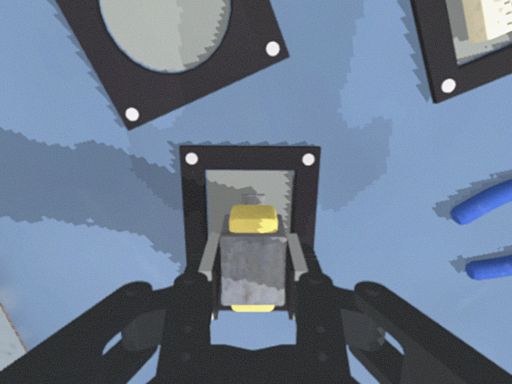

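Lower to the floor watching force, then release.

```bash
python3 -m handwheel '-1 -2.3 1.5 0 0 0 0;-1 -2.3 3 0 0 0 0;-1 -2.3 4 0 0 0 0;-1 -2.3 4 0 0 0 0;-1 -2.3 4 0 0 0 0'
python3 -m handwheel '0 0 0 0 0 0 40;0 0 0 0 0 0 40;0 0 0 0 0 0 40;0 0 0 0 0 0 40'
python3 -m handwheel '0 0 -10 0 0 0 42;0 0 -40 0 0 0 50;0 0 -100 0 0 0 60;0 0 -150 0 0 0 60;0 0 -150 0 0 0 60;0 0 -150 0 0 0 60'
python3 - <<'E'
from h import *
plan(576,134,150,90)
f=grab_frame("wrist");cv2.imwrite('pics/w11.png',f['pixels'][:,:,::-1])
E
```

```text
clock: 14.65
tcp_pos: [0.4641, -0.3982, 0.0131]
orientation: [-3.118, 0.37, -0.001]
contact_force: [-3.5, 4.3, 11.6]
grip_width: 0.0285
clock: 15.15
tcp_pos: [0.4639, -0.3986, 0.0118]
orientation: [3.12, -0.371, -0.0]
contact_force: [0.3, -0.6, -0.5]
grip_width: 0.0401
clock: 15.9
tcp_pos: [0.4638, -0.3981, 0.1619]
orientation: [-3.119, 0.371, -0.0]
contact_force: [0.9, -0.6, 0.3]
grip_width: 0.0598
shift [ -15.5 -543.6   12.2] rot [  -0.    -0.  -103.5] | now [ 463.8 -398.1  161.9] jaw -13.5 joints [ 0.19  0.5   0.57  1.81 -0.33  0.93  0.66] t 15.9 w 59.8 F [ 0.9 -0.6  0.3]
```

View pics/w11.png

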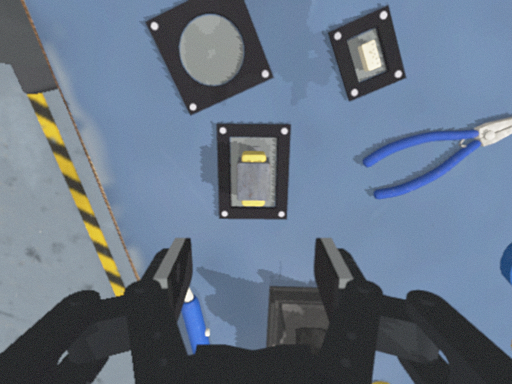

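Run:
```python
from h import *
f=grab_frame("wrist");crop(f,'w11c.png',205,110,100,120,6)
```

```text
(no output)
```

View pics/w11c.png

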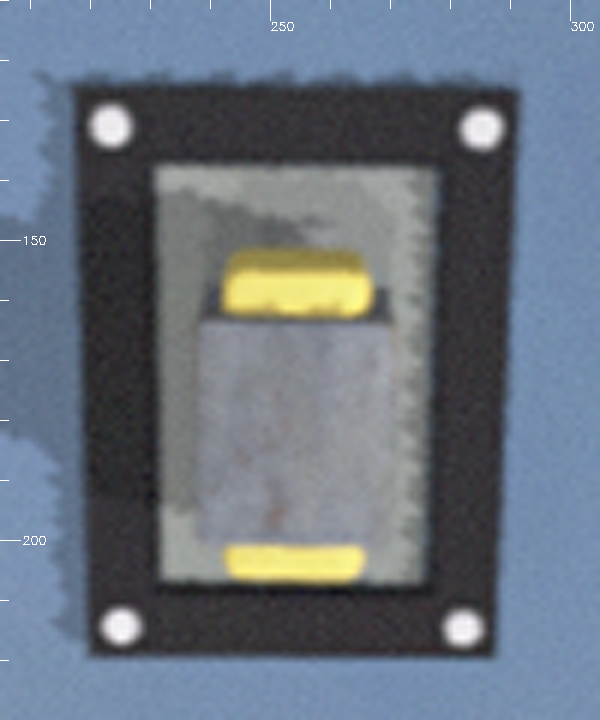

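Run:
```python
from h import *
f=grab_frame("wrist")
u=lambda p: np.array((205,110))+(np.array(p,float)+.5)/6-.5
c=back(f,u([(200,322),(393,322),(393,543),(200,543)]),.032)*1e3
n=back(f,u([(111,127),(482,130),(463,628),(122,627)]),.006)*1e3
print(c.mean(0),n.mean(0),c.mean(0)-n.mean(0)); print(np.linalg.norm(np.diff(c,axis=0),axis=1))
plan(576,134,150,90)
```

```text
[ 463.52873497 -399.19943978   32.        ] [ 463.29800011 -398.76331772    6.        ] [ 0.23073486 -0.43612206 26.        ]
[28.41496713 34.46023402 29.47712536]
shift [ -14.9 -543.4   11.1] rot [-2.000e-01  1.000e-01 -1.036e+02] | now [ 463.2 -397.8  160.5] jaw -13.6 joints [ 0.19  0.5   0.57  1.81 -0.33  0.93  0.66] t 16.05 w 60.0 F [ 0.   0.1 -0.5]
```

```bash
python3 -m handwheel '-15 -543 -15 0 0 -88.5 70;-15 -543 -15 0 0 -88.5 70;-15 -543 -15 0 0 -88.5 70;-15 -543 -15 0 0 -88.5 70;-15 -543 -15 0 0 -88.5 70;-15 -543 -15 0 0 -88.5 70;-15 -543 -15 0 0 -88.5 70;-15 -543 -15 0 0 -88.5 70;-15 -543 -15 0 0 -88.5 70;-15 -543 -15 0 0 -88.5 70;-15 -543 -15 0 0 -88.5 70;-15 -543 -15 0 0 -88.5 70'
python3 - <<'E'
from h import *
plan(576,134,10,75)
f=grab_frame("wrist");cv2.imwrite('pics/w12.png',f['pixels'][:,:,::-1]);crop(f,'w12c.png',190,110,130,120,6)
E
```

```text
clock: 17.55
tcp_pos: [0.5763, 0.1309, 0.1764]
orientation: [2.496, 1.908, -0.002]
contact_force: [-0.1, -0.3, 0.3]
grip_width: 0.0701
shift [  3.2  -1.  166.4] rot [-0.   0.1 -0.2] | now [576.3 130.9 176.4] jaw 74.8 joints [-0.42  0.4   0.11  1.82 -0.05  0.93  1.02] t 17.55 w 70.1 F [-0.1 -0.3  0.3]
```

View pics/w12.png

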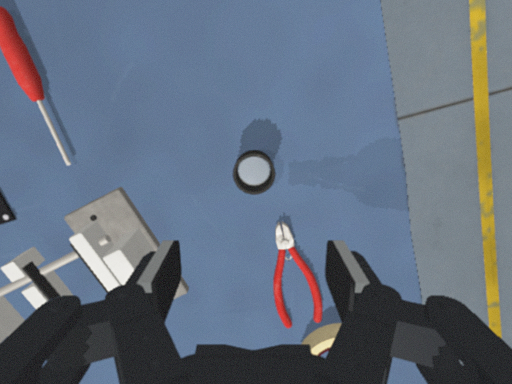

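View pics/w12c.png

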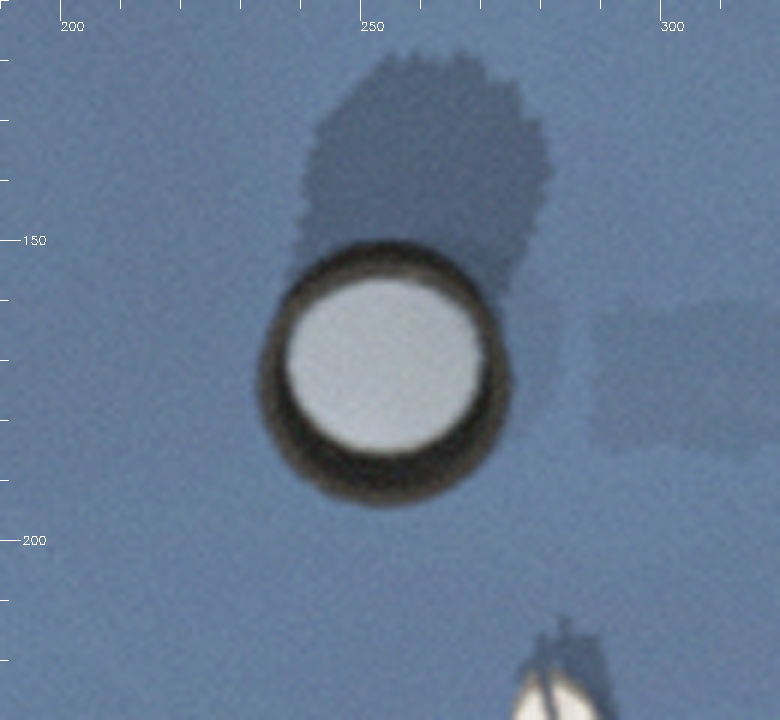

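Run:
```python
from h import *
f=grab_frame("wrist")
u=lambda p: np.array((190,110))+(np.array(p,float)+.5)/6-.5
c=back(f,u([(385,385),(258,385),(512,385)]),.026)*1e3
print(c, np.linalg.norm(c[2]-c[1]))
plan(c[0,0],c[0,1],10,75)
```

```text
[[575.77947978 131.92603373  26.        ]
 [570.42975994 112.22624815  26.        ]
 [581.13127572 151.61814572  26.        ]] 40.81965255137118
shift [  0.5  -0.8 166.8] rot [-0.   0.  -0.2] | now [576.5 131.3 176.8] jaw 74.8 joints [-0.42  0.4   0.11  1.82 -0.05  0.93  1.02] t 17.65 w 69.8 F [ 0.2 -0.6 -0.2]
```

```bash
python3 -m handwheel '0.5 -0.8 60 0 0 0 70;0.5 -0.8 120 0 0 0 70;0.5 -0.8 152 0 0 0 70;0.5 -0.8 165 0 0 0 70;0.5 -0.8 166 0 0 0 70;0.5 -0.8 166 0 0 0 0;0.5 -0.8 166 0 0 0 0;0.5 -0.8 166 0 0 0 0;0.5 -0.8 166 0 0 0 0;0.5 -0.8 166 0 0 0 0;0.5 -0.8 166 0 0 0 0' 40
python3 -m handwheel '0 0 -15 0 0 0 0;0 0 -60 0 0 0 0;0 0 -120 0 0 0 0;0 0 -160 0 0 0 0;0 0 -160 0 0 0 0;0 0 -160 0 0 0 0'
python3 - <<'E'
from h import *
plan(454,-282,170,10)
f=grab_frame("wrist");cv2.imwrite('pics/w13.png',f['pixels'][:,:,::-1])
E
```

```text
clock: 19.02
tcp_pos: [0.5772, 0.1338, 0.0128]
orientation: [2.493, 1.91, 0.004]
contact_force: [-1.3, -0.0, 5.6]
grip_width: 0.0391
clock: 19.77
tcp_pos: [0.5756, 0.1336, 0.1713]
orientation: [-2.493, -1.911, -0.001]
contact_force: [-0.8, 0.4, -0.9]
grip_width: 0.0391
shift [-432.9   -9.5    1.2] rot [ 0. -0. 65.] | now [575.6 133.6 171.3] jaw 75.0 joints [-0.42  0.4   0.11  1.83 -0.06  0.91  1.03] t 19.77 w 39.1 F [-0.8  0.4 -0.9]
```

View pics/w13.png

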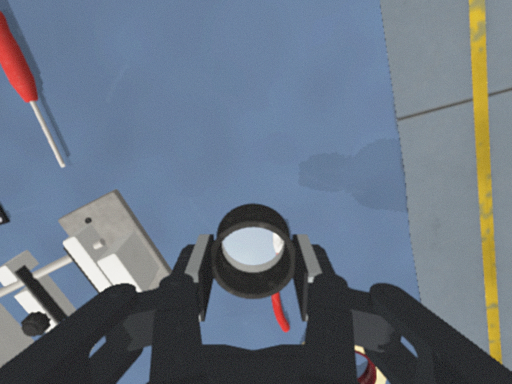

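```bash
python3 -m handwheel '-433 -9.5 10 0 0 65 0;-433 -9.5 10 0 0 65 0;-433 -9.5 10 0 0 65 0;-433 -9.5 10 0 0 65 0;-433 -9.5 10 0 0 65 0;-433 -9.5 10 0 0 65 0;-433 -9.5 10 0 0 65 0;-433 -9.5 10 0 0 65 0;-433 -9.5 60 0 0 65 0;-433 -9.5 60 0 0 65 0;-433 -9.5 60 0 0 65 0'
python3 - <<'E'
from h import *
plan(454,-282,14,10)
f=grab_frame("wrist");cv2.imwrite('pics/w14.png',f['pixels'][:,:,::-1])
E
```

```text
clock: 21.2
tcp_pos: [0.4546, -0.2816, 0.1113]
orientation: [-3.129, -0.274, 0.001]
contact_force: [-0.2, -0.5, -0.6]
grip_width: 0.0386
shift [-0.6  0.3 97.3] rot [-0.  0. -0.] | now [ 454.6 -281.6  111.3] jaw 10.0 joints [ 0.08  0.43  0.45  2.02 -0.27  0.75  0.87] t 21.2 w 38.6 F [-0.2 -0.5 -0.6]
```

View pics/w14.png

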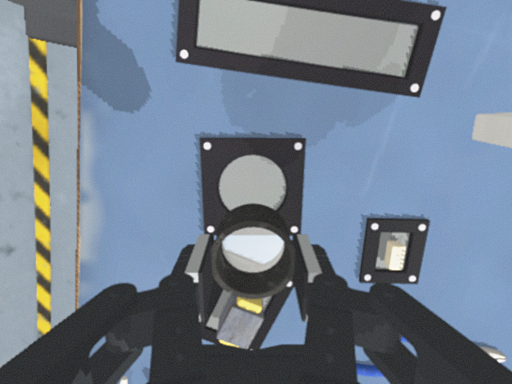

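Run:
```python
from h import *
f=grab_frame("wrist")
n=back(f,[(207,146),(298,146),(294.5,229),(210.5,229)],.006)*1e3;m=n.mean(0)
print(n.round(1),m)
n=back(f,[(184,54.5),(436,15),(415,88)],.006)*1e3;print(n.round(1),(n[0]+n[1])/2)
plan(m[0],m[1],14,10)
```

```text
[[ 413.1 -254.     6. ]
 [ 484.4 -241.4    6. ]
 [ 496.9 -312.4    6. ]
 [ 425.5 -324.9    6. ]] [ 454.96912732 -283.18283783    6.        ]
[[ 388.1 -190.7    6. ]
 [ 558.8 -135.9    6. ]
 [ 560.8 -184.1    6. ]] [ 473.48490136 -163.25851573    6.        ]
shift [-0.7  0.9 98.2] rot [ 0.1 -0.1 -0. ] | now [ 455.3 -282.1  112.2] jaw 10.0 joints [ 0.08  0.43  0.45  2.02 -0.27  0.75  0.87] t 21.3 w 38.5 F [ 0.2 -0.3  0.2]
```

```bash
python3 -m handwheel '-0.5 0.7 45 0 0 0 0;-0.5 0.7 80 0 0 0 0;-0.5 0.7 92 0 0 0 0;-0.5 0.7 95 0 0 0 0;-0.5 0.7 97 0 0 0 0;-0.5 0.7 97 0 0 0 0;-0.5 0.7 97 0 0 0 0'
python3 - <<'E'
from h import *
plan(455,-283,14,10)
f=grab_frame("wrist");cv2.imwrite('pics/w15.png',f['pixels'][:,:,::-1])
E
```

```text
clock: 22.18
tcp_pos: [0.4547, -0.2833, 0.0148]
orientation: [3.129, 0.272, 0.003]
contact_force: [-0.9, -0.3, 5.2]
grip_width: 0.0386
shift [ 0.4 -0.2  0.8] rot [ 0.1 -0.1 -0.1] | now [ 454.7 -283.3   14.8] jaw 9.9 joints [ 0.16  0.59  0.36  2.06 -0.38  0.55  0.96] t 22.18 w 38.6 F [-0.9 -0.3  5.2]
```

View pics/w15.png

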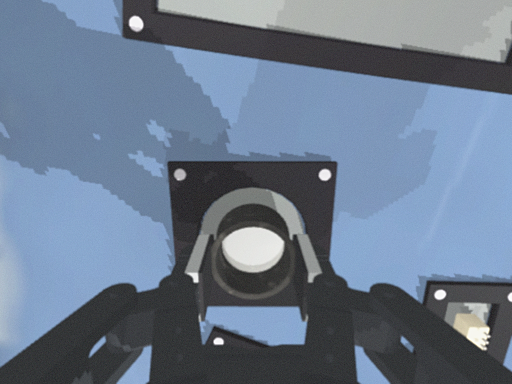

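```bash
python3 -m handwheel '0 0 0 0 0 0 52;0 0 0 0 0 0 52;0 0 0 0 0 0 52;0 0 0 0 0 0 52'
python3 -m handwheel '0 0 -10 0 0 0 56;0 0 -40 0 0 0 60;0 0 -100 0 0 0 60;0 0 -160 0 0 0 60;0 0 -160 0 0 0 60;0 0 -160 0 0 0 60'
python3 - <<'E'
from h import *
plan(430,-45,150,90.5)
f=grab_frame("wrist");cv2.imwrite('pics/w16.png',f['pixels'][:,:,::-1])
E
```

```text
clock: 22.72
tcp_pos: [0.4539, -0.2828, 0.0138]
orientation: [-3.13, -0.272, 0.0]
contact_force: [0.2, -0.1, 0.2]
grip_width: 0.052
clock: 23.48
tcp_pos: [0.4537, -0.2825, 0.1741]
orientation: [-3.129, -0.273, -0.001]
contact_force: [-0.6, 0.7, 0.5]
grip_width: 0.0601
shift [  17.7 -238.    24.1] rot [ -0.   -0.  -80.5] | now [ 453.7 -282.5  174.1] jaw 10.0 joints [ 0.02  0.34  0.51  1.98 -0.22  0.88  0.83] t 23.48 w 60.1 F [-0.6  0.7  0.5]
```

View pics/w16.png

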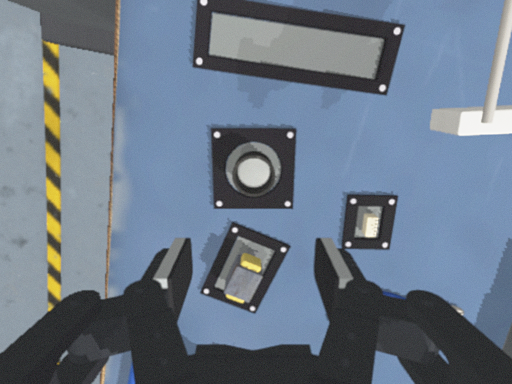

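```bash
python3 -m handwheel '17.7 -238 10 0 0 -80.5 60;17.7 -238 10 0 0 -80.5 60;17.7 -238 10 0 0 -80.5 60;17.7 -238 10 0 0 -80.5 60;17.7 -238 10 0 0 -80.5 60;17.7 -238 10 0 0 -80.5 60;17.7 -238 10 0 0 -80.5 60;17.7 -238 10 0 0 -80.5 60;17.7 -238 10 0 0 -80.5 60;17.7 -238 10 0 0 -80.5 60'
python3 - <<'E'
from h import *
plan(430,-45,10,90.5)
f=grab_frame("wrist");cv2.imwrite('pics/w17.png',f['pixels'][:,:,::-1]);crop(f,'w17c.png',200,90,120,140,5)
E
```

```text
clock: 24.78
tcp_pos: [0.4297, -0.0455, 0.1632]
orientation: [-2.214, -2.227, 0.002]
contact_force: [-0.4, -1.1, 0.0]
grip_width: 0.0598
shift [  0.5   0.6 153.2] rot [-0.1  0.  -0.2] | now [429.7 -45.5 163.2] jaw 90.3 joints [-0.21  0.17  0.19  2.19 -0.04  0.79  1.58] t 24.77 w 59.8 F [-0.4 -1.1  0. ]
```

View pics/w17.png

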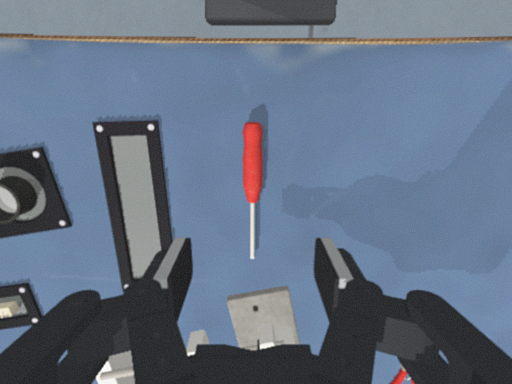

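View pics/w17c.png

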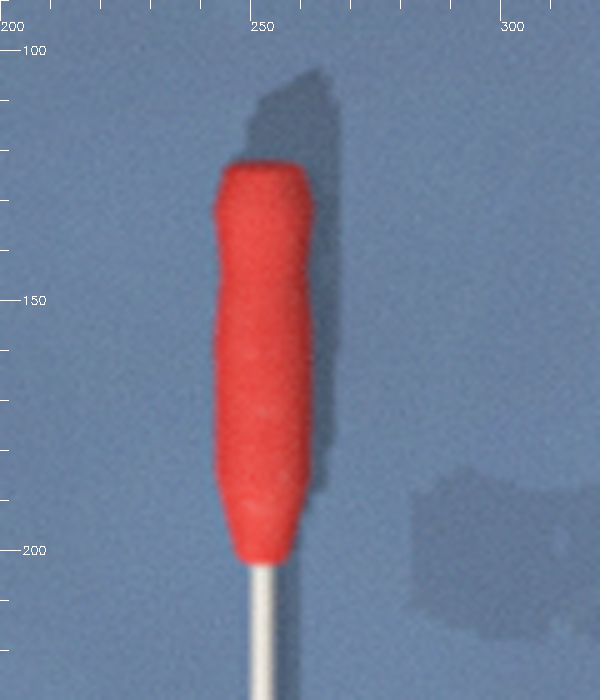

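Run:
```python
from h import *
f=grab_frame("wrist")
u=lambda p: np.array((200,90))+(np.array(p,float)+.5)/5-.5
c=back(f,np.r_[u([(263,162),(263,563)]),[(252.3,258)]],.0095)*1e3
print(c); print((c[0]+c[2])/2,np.linalg.norm(c[2]-c[0]))
n=back(f,[(99.5,129),(151,127.5)],.006)*1e3; print(n)
```

```text
[[380.20735606 -46.33637846   9.5       ]
 [459.06519122 -45.92276778   9.5       ]
 [521.81159053 -45.48625793   9.5       ]]
[451.0094733  -45.91131819   9.5       ] 141.60678629283464
[[ 388.21006857 -189.69741817    6.        ]
 [ 386.32803113 -141.5225875     6.        ]]
```

```bash
python3 - <<'E'
from h import *
plan(428.5,-45.9,6,90.4)
E
python3 -m handwheel '-0.3 -1 60 0 0 0 45;-0.3 -1 110 0 0 0 45;-0.3 -1 140 0 0 0 45;-0.3 -1 152 0 0 0 45;-0.3 -1 157 0 0 0 45;-0.3 -1 157 0 0 0 45;-0.3 -1 157 0 0 0 45' 60
python3 - <<'E'
from h import *
plan(428.5,-45.9,6,90.4)
f=grab_frame("wrist");cv2.imwrite('pics/w18.png',f['pixels'][:,:,::-1])
E
```

```text
shift [ -0.5  -1.3 157.5] rot [-0.1  0.  -0. ] | now [430.  -45.4 163.5] jaw 90.4 joints [-0.21  0.16  0.19  2.19 -0.04  0.79  1.58] t 24.88 w 60.4 F [0.4 0.1 0.4]
clock: 25.75
tcp_pos: [0.4301, -0.0457, 0.0078]
orientation: [2.212, 2.229, 0.002]
contact_force: [-0.2, 0.5, 0.4]
grip_width: 0.0449
shift [-0.2 -1.6  1.8] rot [ 0.1 -0.   0. ] | now [430.1 -45.7   7.8] jaw 90.4 joints [-0.14  0.47  0.12  2.28 -0.15  0.39  1.68] t 25.75 w 44.9 F [-0.2  0.5  0.4]
```

View pics/w18.png

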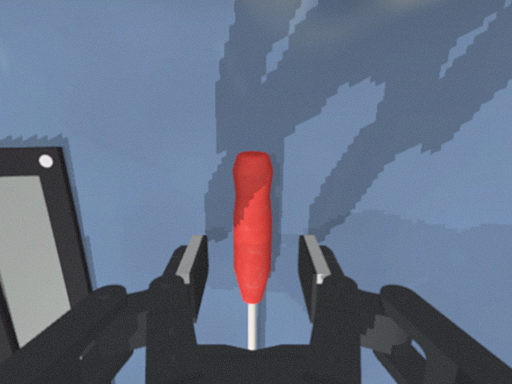

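```bash
python3 -m handwheel '0 -1 1.8 0 0 0 45;0 -1 1.8 0 0 0 0;0 -1 1.8 0 0 0 0;0 -1 1.8 0 0 0 0;0 -1 1.8 0 0 0 0;0 -1 1.8 0 0 0 0' 60
python3 -m handwheel '0 0 -10 0 0 0 0;0 0 -30 0 0 0 0;0 0 -60 0 0 0 0;0 0 -100 0 0 0 0;0 0 -100 0 0 0 0;0 0 -100 0 0 0 0'
python3 - <<'E'
from h import *
plan(450,-163,100,92)
f=grab_frame("wrist");cv2.imwrite('pics/w19.png',f['pixels'][:,:,::-1])
f=grab_frame("side");crop(f,'w19s.png',150,100,130,110,6)
E
```

```text
clock: 26.55
tcp_pos: [0.4283, -0.0457, 0.0054]
orientation: [-2.213, -2.23, -0.0]
contact_force: [-1.4, -0.3, 7.4]
grip_width: 0.0157
clock: 27.3
tcp_pos: [0.428, -0.0456, 0.1051]
orientation: [-2.213, -2.23, -0.0]
contact_force: [-0.3, 0.2, 0.9]
grip_width: 0.0164
shift [-117.6   21.1    5.1] rot [ 0.  -0.  -1.5] | now [428.  -45.6 105.1] jaw 90.5 joints [-0.21  0.27  0.19  2.24 -0.08  0.64  1.63] t 27.3 w 16.4 F [-0.3  0.2  0.9]
```

View pics/w19.png

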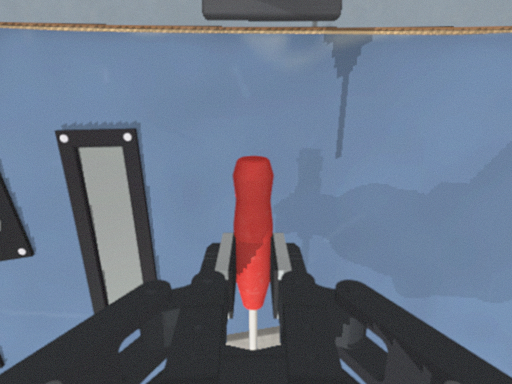

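View pics/w19s.png

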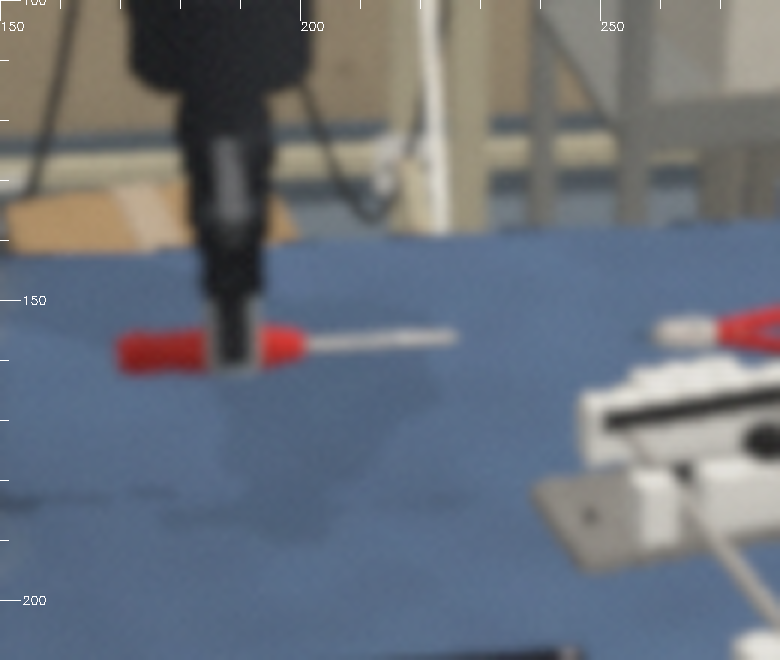

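```bash
python3 -m handwheel '-117.6 21 15 0 0 -1.5 0;-117.6 21 15 0 0 -1.5 0;-117.6 21 15 0 0 -1.5 0;-117.6 21 15 0 0 -1.5 0;-117.6 21 15 0 0 -1.5 0;-117.6 21 15 0 0 -1.5 0'
python3 - <<'E'
from h import *
plan(450,-163,8,92)
f=grab_frame("wrist");cv2.imwrite('pics/w20.png',f['pixels'][:,:,::-1])
E
```

```text
clock: 28.15
tcp_pos: [0.4502, -0.1619, 0.0901]
orientation: [-2.181, -2.261, -0.0]
contact_force: [-0.1, 0.4, -0.3]
grip_width: 0.0163
shift [-1.2 -0.2 82.1] rot [-0.  -0.   0.1] | now [ 450.2 -161.9   90.1] jaw 92.1 joints [ 0.03  0.36  0.22  2.15 -0.13  0.64  1.95] t 28.15 w 16.3 F [-0.1  0.4 -0.3]
```

View pics/w20.png

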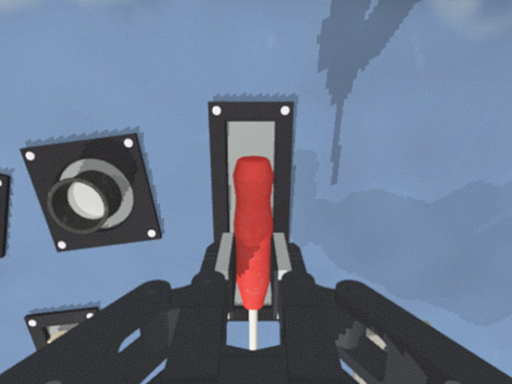

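```bash
python3 -m handwheel '-1 0 40 0 0 0 0;-1 0 65 0 0 0 0;-1 0 76 0 0 0 0;-1 0 80 0 0 0 0;-1 0 81 0 0 0 0;-1 0 81 0 0 0 0'
python3 - <<'E'
from h import *
plan(450,-163,8,92)
f=grab_frame("wrist");cv2.imwrite('pics/w21.png',f['pixels'][:,:,::-1])
E
```

```text
clock: 28.95
tcp_pos: [0.4508, -0.1643, 0.0098]
orientation: [2.183, 2.258, 0.001]
contact_force: [0.2, -0.1, -0.5]
grip_width: 0.0164
shift [ 1.3 -0.7  1.8] rot [ 0.1  0.  -0.1] | now [ 450.8 -164.3    9.8] jaw 91.9 joints [ 0.08  0.52  0.17  2.18 -0.19  0.46  2.  ] t 28.95 w 16.4 F [ 0.2 -0.1 -0.5]
```

View pics/w21.png

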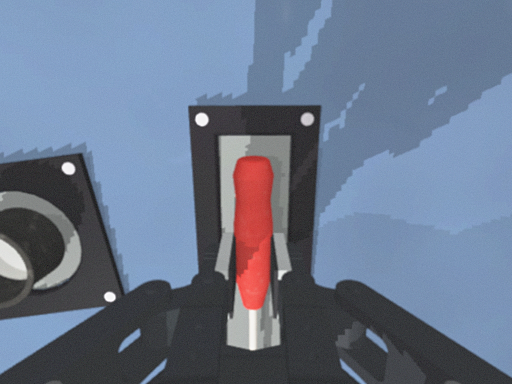

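```bash
python3 -m handwheel '1.3 -0.5 1 0 0 0 0;1.3 -0.5 2 0 0 0 0;1.3 -0.5 2 0 0 0 0;1.3 -0.5 2 0 0 0 0'
python3 -m handwheel '0 0 0 0 0 0 28;0 0 0 0 0 0 28;0 0 0 0 0 0 28;0 0 0 0 0 0 28'
python3 -m handwheel '0 0 -10 0 0 0 32;0 0 -40 0 0 0 50;0 0 -100 0 0 0 60;0 0 -160 0 0 0 60;0 0 -200 0 0 0 60;0 0 -200 0 0 0 60;0 0 -200 0 0 0 60'
python3 - <<'E'
from h import *
plan(450,-163,8,92)
f=grab_frame("wrist");cv2.imwrite('pics/w22.png',f['pixels'][:,:,::-1])
f=grab_frame("side");crop(f,'w22s.png',150,190,190,120,4)
f=grab_frame("scene");crop(f,'w22c.png',240,125,140,110,5)
E
```

```text
clock: 29.5
tcp_pos: [0.4498, -0.1627, 0.0075]
orientation: [-2.183, -2.259, -0.001]
contact_force: [-0.3, 1.0, 5.7]
grip_width: 0.0159
clock: 30.0
tcp_pos: [0.4496, -0.1629, 0.007]
orientation: [-2.183, -2.259, 0.0]
contact_force: [-0.4, 0.2, 0.3]
grip_width: 0.0281
clock: 30.88
tcp_pos: [0.4491, -0.1626, 0.2068]
orientation: [-2.183, -2.259, 0.0]
contact_force: [0.4, -0.0, -0.8]
grip_width: 0.0603
shift [ -0.5   1.  198.8] rot [-0.  -0.  -0.1] | now [ 449.1 -162.6  206.8] jaw 91.9 joints [-0.02  0.18  0.27  2.05 -0.06  0.92  1.89] t 30.88 w 60.3 F [ 0.4 -0.  -0.8]
```

View pics/w22.png

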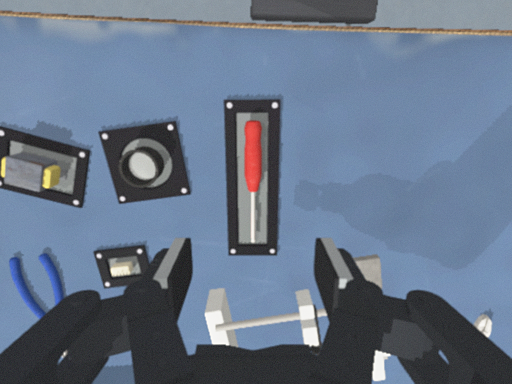

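View pics/w22s.png

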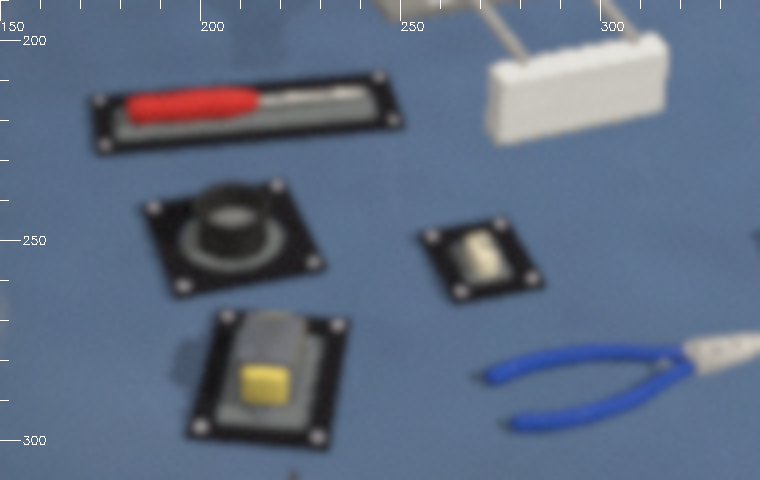

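View pics/w22c.png

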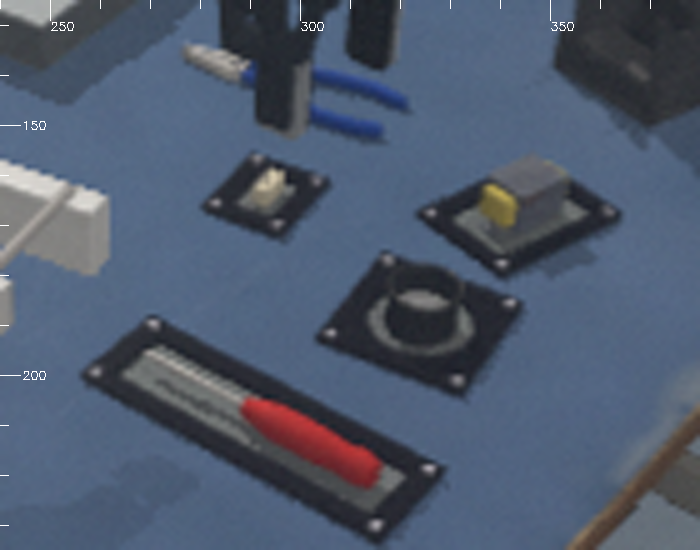

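Run:
```python
from h import *
f=grab_frame("wrist")
d=back(f,[(253,122),(252.5,242)],.0115)*1e3; n=back(f,[(229,105),(275,105),(272.5,251),(233,251)],.006)*1e3
print('driver',d.mean(0)-n.mean(0),np.linalg.norm(d[1]-d[0]))
n=back(f,[(105,134),(171,127),(183.5,190),(122.5,199)],.006)*1e3
print('loupe nest',n.mean(0), 'top',back(f,[(142,164)],.028)*1e3)
n=back(f,[(99.5,254.5),(140.5,251)],.006)*1e3
f=grab_frame("scene")
u=lambda p: np.array((240,125))+(np.array(p,float)+.5)/5-.5
print('header',back(f,u([(268,187)]),.010)*1e3,'nest',back(f,u([(257,159),(317,181),(277,224),(215,203)]),.006).mean(0)*1e3)
from bench import workorder
print(workorder.hand_in())
```

```text
driver [1.10080721 0.41907328 5.5       ] 139.60292542939376
loupe nest [ 452.31847723 -281.56976794    6.        ] top [[ 447.85213355 -277.96978146   28.        ]]
header [[ 586.40867095 -317.27177715   10.        ]] nest [ 587.57453782 -317.75877061    6.        ]
the job is handed in; nothing more can be done
None
```

I put the screwdriver, loupe, transformer and pin header each into its own nest and handed the job in at about 31 s of the 102 s. The hand-in gave no verdict.

In the last pictures, all four sit inside their recesses, level, the right way up and along the recess.

| Item | Measured offset from nest centre | Limit |
|---|---|---|
| Screwdriver | about 1.2 mm | 15 mm |
| Transformer | about 0.5 mm | 14 mm |
| Pin header | about 1–3 mm | 14 mm |
| Loupe | see below | 12 mm |

- **Loupe:** the checks disagreed. A rough reading of its rim near the edge of the last wrist picture gave about 6 mm. It looked centred in the wrist view taken from right above it and in the side and scene views. Either way it is inside the limit.
- **Height:** I did not measure each part's height on its recess floor. I judged it from the contact force when lowering (5–12 N on all four) and from the pictures.
- **Pliers and side cutter:** I never went near enough to touch either. The pliers looked unmoved in the last pictures. The side cutter was mostly out of view by then, so I did not check it again.
- **Gripper:** it was open and about 0.2 m above the bench, touching nothing, at hand-in.

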